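# Stock the three table caddies for lunch

### The arm

A 6-joint arm with a two-finger parallel gripper is mounted at the origin on a cart in front of the work surface, level with it; the furniture and walls round the work are solid. World frame = base frame: x ahead of the robot, y to its left, z up, the work surface at z = 0. Lengths are in m, angles in rad, forces in N, time in s.
With the tool pointing down it reaches from about 0.325 to 0.775 m from the base axis. Payload 5.5 kg.
Tool frame: the origin (TCP) lies midway between the tips of the shut fingers; the grasp point (between the pads) lies 19 mm behind it (manip.hold_point_z is the z of the grasp point in the tool frame, in m); z points along the fingers, y is the line along which they close (so a half turn about z gives the same grasp; the last joint's range is limited). The gripper opens to 88 mm and grips with 3 to 60 N. Pads are 20 mm wide; open, the fingers measure 115 mm over their backs; the gripper's body (75 mm by 178 mm) begins 61 mm behind the grasp point.
Start: joints at [1.264, 0.091, 1.231, -0, 1.82, -0.057], TCP at [0.148, 0.581, 0.223] pointing down, gripper open.
Joint ranges: [-2.87, 2.87], [-0.86, 2.18], [0.17, 2.46], [-1.51, 4.65], [0.06, 2.69], [-2.65, 2.65]. Speed limits (rad/s): [2.57, 2.57, 3.01, 3.14, 3.14, 3.14].

### API

Orientations are given as a unit quaternion [w, x, y, z].
In Python, from bench import manip gives the robot as it stands.
- The arm moves only by the tool move_arm, never from a script. Its argument "deltas" is a list of rows, each a list of 7 numbers: the turn, a rotation vector about the tool's x, y, z scaled (see below), then the shift along the tool's x, y, z scaled (see below), then the closure, from -1 (fully open) to 1 (shut). A call has 1 to 12 rows; each row shifts and turns the commanded pose from where the row before left it, along the tool's axes as they then stand; what a row does not reach is not made up. The controller multiplies each number of a shift by 0.03 m and each number of a turn by 8 degrees. A row lasts 1/10 s, in which the tool goes at most 50 mm and 8.59 degrees, less where a joint would pass 70% of its speed; a pose out of reach is approached as far as the arm can. A call with a number of a shift or a turn outside -1 to 1 is refused whole. A call with a gripper value outside its range is refused whole. The fingers move at their own pace and stop on an object; "squeeze" is the grip in N (left out, the last holds). Time passes only in rows, so rows that do not move let the fingers close. It gives the time, the measured TCP pose, the force, the opening and the grip force at its end, in the units of the state.
- manip.state(): the state, without advancing time (a new reading comes with each control period).
- manip.grab_frame(name): name is "scene" or "side" or "wrist"; returns a dict with "color" (400x640x3 uint8, red, green, blue), "depth" (400x640 float32, m along the optical axis (not along the pixel's ray), 0 where there is no reading), "camera_matrix" (3x3 intrinsics, pixels), "T" (4x4, takes a point from camera to world coordinates); the wrist camera has in their place "tool_from_camera" (4x4, takes a point from camera to tool coordinates, whose origin is the TCP and whose axes are the flange's). Camera axes: x right, y up, looking along -z (the intrinsics and any distortion apply to the point x, -y, -z); pixel columns grow to the right and rows downward; lengths in m; the calibration is good to about 2 mm. A picture is of the moment at which its call begins: read the wrist's pose just before it.
- manip.finish_job(): hands the job in; it is judged then, once.
The state is a dict: "t": time; "joints": joint angles; "qd": joint speeds; "effort": joint torques, N m; "position": TCP position; "ee_rot": TCP orientation; "force": force on the tool from outside, world axes, zero at the start; "torque": the same for the moment, N m; "opening": finger opening in m; "grip_force": force on a finger pad.
Only numpy, scipy, OpenCV 4.12 (cv2) and the standard library are available. Lean on these libraries where they do the work, as an engineer would, in place of code of your own. Each camera call takes 0.05 s, during which the arm holds its last target. There are 200 camera calls.

### The job

Stock the three table caddies for lunch, each thing standing upright in a well of its own: the yellow-lidded spice jar and the orange-capped bottle go in the oak caddy for the taco table, the salt shaker and the pepper mill in the blue caddy for the soup table, and the red-lidded spice jar in the white caddy for the pizza table, beside the squat red-topped pot that is already in it. Set the things down rather than dropping them, and leave the squat pot and the jam jar where they are.

Things in the scene. Friction and masses are not known exactly. Their poses are not given: they have to be found in the camera images.
- pepper_mill: dark brown wooden pepper mill, waisted, with a rounded head and a small knob; 170 mm tall, foot 58 mm across, head about 48 mm across from 123 to 159 mm up, knob 12 mm. The head does not turn. Stands upright on the counter; origin at the centre of the underside, z up, any yaw.
- yellow_jar: spice jar, clear with reddish-brown contents and a label, flat yellow lid; 45 by 44 mm and 100 mm tall, the round lid 44 mm across over the top 20 mm. Stands upright on the counter; origin at the centre of the underside, z up, any yaw.
- red_jar: spice jar, clear with pale contents and a label, flat red lid; 47 by 47 mm and 97 mm tall, the round lid 45 mm across over the top 21 mm. Stands upright on the counter; origin at the centre of the underside, z up, any yaw.
- salt_shaker: clear glass salt shaker with a domed grey metal top; 44 mm across and 90 mm tall, straight-sided up to 74 mm, the dome 34 mm wide above that. Stands upright on the counter; origin at the centre of the underside, z up, any yaw.
- orange_bottle: slim clear bottle with a wide round orange cap; 113 mm tall, body 33 mm across, cap 40 mm across over the top 30 mm. Stands upright on the counter; origin at the centre of the underside, z up, any yaw.
- oak_caddy: two-well table caddy, pale oak base 82 x 160 mm, fixed, any of three places. Origin on the counter under its middle; y along the row. Wells centred at local y +38 and -38 mm, floor 16 mm above the origin, each in a wire ring 68 mm free inside, top 42 mm above the origin.
- blue_caddy: two-well table caddy, blue base 82 x 160 mm, fixed, any of three places. Origin on the counter under its middle; y along the row. Wells centred at local y +38 and -38 mm, floor 16 mm above the origin, each in a wire ring 68 mm free inside, top 42 mm above the origin.
- white_caddy: two-well table caddy, white base 82 x 160 mm, fixed, any of three places. Origin on the counter under its middle; y along the row. Wells centred at local y +38 and -38 mm, floor 16 mm above the origin, each in a wire ring 68 mm free inside, top 42 mm above the origin. The squat pot is in the +38 well; the -38 well is free.
- squat_pot: squat white pot with a wide red top, 58 mm across and 50 mm tall; already stands in one well of the white caddy and stays there. Origin at the centre of its underside, z up.
- jam_jar: big jam jar with a yellow lid, 71 mm across and 110 mm tall, standing on the counter well to the left; not wanted in any caddy. Origin at the centre of its underside, z up.
Mind the look-alikes: they are no part of the job. What is shaped like the red_jar but pink is not meant.

How it is judged:
At the end, for the whole second after the job is handed in: Yellow-lidded jar and orange-capped bottle in the oak caddy, salt and pepper mill in the blue, red-lidded jar in the white: each on a well's floor inside the ring (within 18 mm of its centre each way), upright within 7 degrees, released, at rest. Squat pot still in its well, jam jar upright (x of yellow_jar in the frame of oak_caddy between -0.018 and 0.018 m and (y of yellow_jar in the frame of oak_caddy between 0.02 and 0.056 m or y of yellow_jar in the frame of oak_caddy between -0.056 and -0.02 m) and z of yellow_jar in the frame of oak_caddy between 0.008 and 0.022 m and angle between each of yellow_jar, orange_bottle, salt_shaker, pepper_mill, red_jar, squat_pot, jam_jar's own z axis and vertical below 0.12 rad and linear speed of each of yellow_jar, orange_bottle, salt_shaker, pepper_mill, red_jar below 0.02 m/s and contact force between the fingers and yellow_jar below 0.1 N and x of orange_bottle in the frame of oak_caddy between -0.018 and 0.018 m and (y of orange_bottle in the frame of oak_caddy between 0.02 and 0.056 m or y of orange_bottle in the frame of oak_caddy between -0.056 and -0.02 m) and z of orange_bottle in the frame of oak_caddy between 0.008 and 0.022 m and contact force between the fingers and orange_bottle below 0.1 N and x of salt_shaker in the frame of blue_caddy between -0.018 and 0.018 m and (y of salt_shaker in the frame of blue_caddy between 0.02 and 0.056 m or y of salt_shaker in the frame of blue_caddy between -0.056 and -0.02 m) and z of salt_shaker in the frame of blue_caddy between 0.008 and 0.022 m and contact force between the fingers and salt_shaker below 0.1 N and x of pepper_mill in the frame of blue_caddy between -0.018 and 0.018 m and (y of pepper_mill in the frame of blue_caddy between 0.02 and 0.056 m or y of pepper_mill in the frame of blue_caddy between -0.056 and -0.02 m) and z of pepper_mill in the frame of blue_caddy between 0.008 and 0.022 m and contact force between the fingers and pepper_mill below 0.1 N and x of red_jar in the frame of white_caddy between -0.018 and 0.018 m and (y of red_jar in the frame of white_caddy between 0.02 and 0.056 m or y of red_jar in the frame of white_caddy between -0.056 and -0.02 m) and z of red_jar in the frame of white_caddy between 0.008 and 0.022 m and contact force between the fingers and red_jar below 0.1 N and y of squat_pot in the frame of white_caddy between 0.02 and 0.056 m); the robot touches nothing.
It fails at once if one of the five things was dropped (it moved freely at over 0.75 m/s, a fall of about 3 cm) ((linear speed of yellow_jar above 0.75 m/s and contact force between the fingers and yellow_jar below 0.05 N) or (linear speed of orange_bottle above 0.75 m/s and contact force between the fingers and orange_bottle below 0.05 N) or (linear speed of salt_shaker above 0.75 m/s and contact force between the fingers and salt_shaker below 0.05 N) or (linear speed of pepper_mill above 0.75 m/s and contact force between the fingers and pepper_mill below 0.05 N) or (linear speed of red_jar above 0.75 m/s and contact force between the fingers and red_jar below 0.05 N)).
It fails at once if the squat pot was moved by over 2 cm or tipped (distance of squat_pot from where it was at the start of the episode above 0.02 m or angle between squat_pot's own z axis and vertical above 0.35 rad).
It fails at once if the jam jar was moved by over 3 cm or tipped (distance of jam_jar from where it was at the start of the episode above 0.03 m or angle between jam_jar's own z axis and vertical above 0.35 rad).
It also fails if it takes over 131 s, if anything falls off the work surface, if the arm or the gripper's body presses on something with over 40 N, if the wrist force passes 120 N, or if a joint passes its speed limit or range.

## Working session

There is one attempt and no reset: what is moved stays moved. The work goes in short steps, Python scripts to look and compute and a tool call to move; the robot and the scene stay as the last step left them, time stands still between calls to the robot, and variables do not carry over. Pictures are saved under pics/ and viewed, at most 14 in all, crops included, and the job is handed in when it is done.

Besides the shell and the picture viewer there is one more tool, called after "Call:" as name(argument=value, ...) on one line, values as JSON. move_arm: Moves the arm, as the interface text tells. Its arguments: {"type":"object","properties":{"deltas":{"type":"array","items":{"type":"array","items":{"type":"number"}}},"squeeze":{"type":"number"}},"required":["deltas"]}

```bash
mkdir -p pics
cat > h.py <<'E'
import numpy as np, cv2, pickle
from bench import manip
def grab(n):
    s=manip.state(); f=manip.grab_frame(n)
    if 'T' not in f:
        from scipy.spatial.transform import Rotation as R
        w,x,y,z=s['ee_rot']; M=np.eye(4); M[:3,:3]=R.from_quat([x,y,z,w]).as_matrix(); M[:3,3]=s['position']
        f['T']=M@f['tool_from_camera']
    pickle.dump(f,open(f'{n}.pkl','wb')); return f
def cloud(f):
    d=f['depth'].astype(float); K=f['camera_matrix']; v,u=np.mgrid[:d.shape[0],:d.shape[1]]
    P=np.stack([(u-K[0,2])/K[0,0]*d,-(v-K[1,2])/K[1,1]*d,-d],-1)
    W=P@f['T'][:3,:3].T+f['T'][:3,3]; W[d==0]=np.nan; return W
E
python3 - <<'E'
from h import *
s=manip.state(); print({k:np.round(s[k],3) for k in s})
for n in('scene','side'):
    f=grab(n); print(n,np.round(f['T'],3).tolist(),f['camera_matrix'].tolist(),[k for k in f])
    cv2.imwrite(f'pics/{n}0.png',cv2.resize(f['color'][...,::-1],(800,500),interpolation=cv2.INTER_CUBIC))
E
```

```text
{'t': np.float64(0.0), 'joints': array([ 1.264,  0.092,  1.232,  0.   ,  1.82 , -0.057]), 'qd': array([ 0.001,  0.001, -0.002, -0.002,  0.001,  0.   ]), 'effort': array([ 2.0000e-03, -4.4647e+01, -4.0644e+01,  7.0000e-02,  3.0000e-02,
       -0.0000e+00]), 'position': array([0.148, 0.581, 0.222]), 'ee_rot': array([-0.   ,  0.125,  0.992, -0.001]), 'force': array([-0.086,  0.635, -0.404]), 'torque': array([-0.051, -0.028, -0.047]), 'grip_force': np.float64(0.0), 'opening': np.float64(0.088)}
scene [[0.772, 0.316, -0.552, -0.14], [-0.635, 0.413, -0.652, -0.715], [0.022, 0.854, 0.52, 0.692], [0.0, 0.0, 0.0, 1.0]] [[364.90110124197184, 0.0, 324.0975256307779], [0.0, 364.90110124197184, 199.7093465177266], [0.0, 0.0, 1.0]] ['color', 'depth', 'camera_matrix', 'T']
side [[-0.862, 0.2, -0.465, -0.281], [-0.506, -0.34, 0.793, 1.504], [0.001, 0.919, 0.394, 0.761], [0.0, 0.0, 0.0, 1.0]] [[510.99945771476916, 0.0, 320.61260426886565], [0.0, 510.99945771476916, 203.81603505861412], [0.0, 0.0, 1.0]] ['color', 'depth', 'camera_matrix', 'T']
```

View pics/scene0.png

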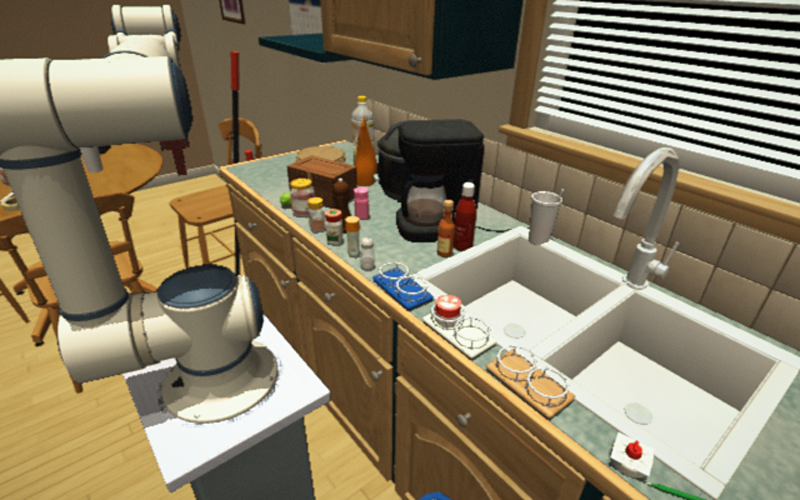

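View pics/side0.png

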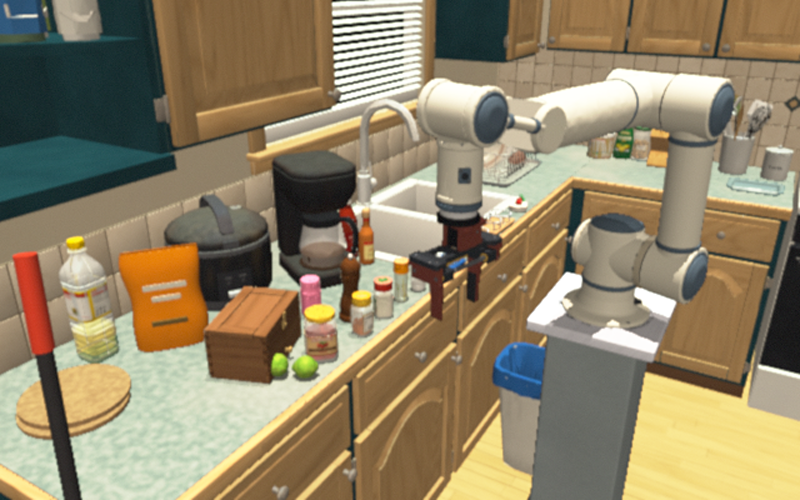

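The scene view (800 px wide) shows the jam jar at (301,197), yellow jar at (316,214), red jar at (334,227), orange bottle at (352,238) and salt at (367,253). The mill is at (341,200) and the pink look-alike at (361,203). The caddies are blue (403,286), white (460,325) with the pot, and oak (530,378). Next I'll take an enlarged crop and the cloud.

Run:
```python
from h import *
f=pickle.load(open('scene.pkl','rb')); W=cloud(f)
c=f['color'][130:340,210:480,::-1]; cv2.imwrite('pics/crop1.png',cv2.resize(c,None,fx=2.8,fy=2.8,interpolation=cv2.INTER_CUBIC))
g=pickle.load(open('side.pkl','rb')); V=cloud(g)
# topdown map, x -0.1..0.6 ; y -0.5..1.0  2mm px
S=2.5e-3
def td(Ws,cols,name):
    P=np.concatenate([w.reshape(-1,3) for w in Ws]);C=np.concatenate([c.reshape(-1,3) for c in cols])
    k=np.isfinite(P[:,0])&(P[:,2]>-.02)&(P[:,2]<.2)&(P[:,0]>0.2)&(P[:,0]<.75)&(P[:,1]>-.5)&(P[:,1]<.95);P=P[k];C=C[k]
    o=np.argsort(P[:,2]);P=P[o];C=C[o]
    im=np.zeros((int(.55/S),int(1.45/S),3),np.uint8)
    r=((.75-P[:,0])/S).astype(int).clip(0,im.shape[0]-1);q=((.95-P[:,1])/S).astype(int).clip(0,im.shape[1]-1)
    im[r,q]=C[:,::-1]; cv2.imwrite(name,cv2.resize(im,None,fx=1.37,fy=1.37,interpolation=cv2.INTER_NEAREST)); print(im.shape)
td([W,V],[f['color'],g['color']],'pics/td.png')
for n,(u,v) in dict(jam=(301,185),yel=(316,202),red=(334,215),ora=(352,222),salt=(367,242),mill=(341,184),pink=(361,190),blueA=(394,272),blueB=(412,290),pot=(448,305),whiteB=(473,333),oakA=(516,362),oakB=(548,385),choc=(430,470)).items():
    print(n,np.round(W[int(v/1.25),int(u/1.25)],3))
```

```text
(220, 580, 3)
jam [0.463 0.519 0.111]
yel [0.45  0.405 0.101]
red [0.452 0.303 0.096]
ora [0.453 0.215 0.113]
salt [0.451 0.143 0.085]
mill [0.513 0.36  0.157]
pink [0.611 0.403 0.096]
blueA [0.485 0.068 0.015]
blueB [ 0.469 -0.023  0.014]
pot [ 0.448 -0.169  0.068]
whiteB [ 0.473 -0.228  0.016]
oakA [ 0.477 -0.343  0.017]
oakB [ 0.476 -0.423  0.017]
choc [ 0.409 -0.195 -0.466]
```

View pics/crop1.png

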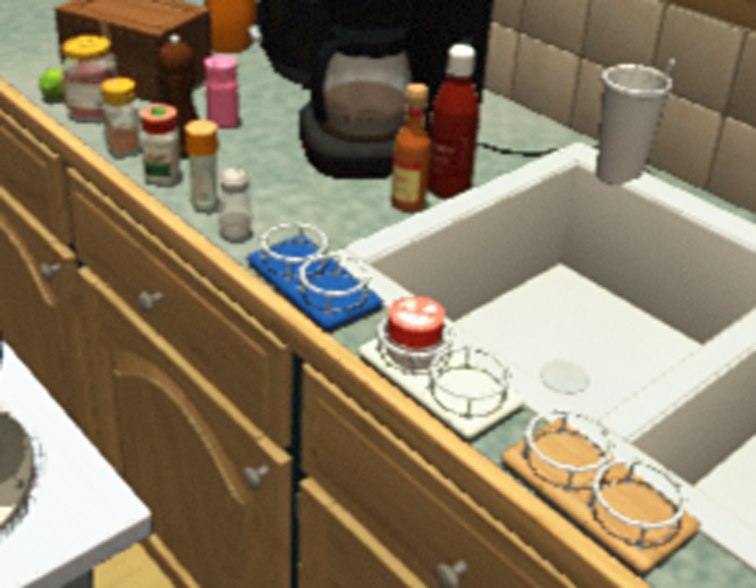

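View pics/td.png

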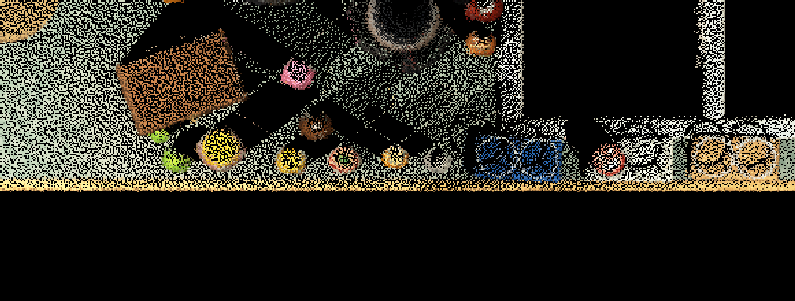

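The crop confirms the items. The red-lidded jar with pale contents and a label is at (160,145), and the pink look-alike at (223,90) is to be left alone. The yellow jar is at (120,118), orange bottle (202,165), salt (235,205) and mill (175,75). Now I'll do precise centres by known-radius circle fits.

```bash
cat > fit.py <<'E'
from h import *
from scipy.optimize import least_squares
def circ(P,c,r):
    return least_squares(lambda p:np.hypot(P[:,0]-p[0],P[:,1]-p[1])-r,c,loss='soft_l1',f_scale=.001)
items=dict(jam=(.463,.519,.0355,.05,.08,),yel=(.44,.405,.022,.082,.098),red=(.44,.303,.0225,.078,.095),ora=(.44,.215,.020,.085,.112),salt=(.44,.14,.022,.01,.07),mill=(.513,.36,.024,.128,.150))
def fits(f,W):
    P=W.reshape(-1,3);P=P[np.isfinite(P[:,0])]
    for n,(x,y,r,a,b) in items.items():
        k=(np.hypot(P[:,0]-x,P[:,1]-y)<.045)&(P[:,2]>a)&(P[:,2]<b);Q=P[k]
        if len(Q)<8: print(n,len(Q));continue
        s=circ(Q,[x,y],r); print(n,len(Q),np.round(s.x,4),'rms',round(float(np.std(s.fun)),4))
def caddy(f,W):
    P=W.reshape(-1,3);P=P[np.isfinite(P[:,0])]
    for n,cs in dict(blue=((.475,.06),(.475,-.02)),white=((.47,-.235),),oak=((.477,-.343),(.476,-.423))).items():
        for c in cs:
            c=np.array(c)
            for it in range(4):
                h=np.hypot(*(P[:,:2]-c).T); k=(P[:,2]>.036)&(P[:,2]<.047)&(h<.043)&(h>.026);Q=P[k]
                if len(Q)<8:break
                s=least_squares(lambda p:np.hypot(Q[:,0]-p[0],Q[:,1]-p[1])-p[2],[*c,.035],loss='soft_l1',f_scale=.001);c=s.x[:2]
            print(n,len(Q),np.round(s.x,4) if len(Q)>7 else '')
E
python3 - <<'E'
from fit import *
for n in('scene','side'):
    f=pickle.load(open(n+'.pkl','rb'));W=cloud(f);print(n);fits(f,W);caddy(f,W)
    P=W.reshape(-1,3);hsv=cv2.cvtColor(f['color'],cv2.COLOR_RGB2HSV).reshape(-1,3)
    for m,(lo,hi,y0) in dict(blue=((105,120,40),(125,255,255),.02),oak=((8,90,60),(25,255,255),-.385),white=((0,0,100),(180,255,255),-.2)).items():
        k=(hsv>=lo).all(1)&(hsv<=hi).all(1)&(P[:,2]>.011)&(P[:,2]<.02)&(abs(P[:,1]-y0)<.1)&(abs(P[:,0]-.47)<.055)
        if k.sum()>20: print(m,k.sum(),cv2.minAreaRect((P[k,:2]*1000).astype(np.float32)))
E
```

```text
scene
jam 114 [0.4793 0.5449] rms 0.0031
yel 48 [0.4409 0.3875] rms 0.0098
red 56 [0.4437 0.287 ] rms 0.0074
ora 95 [0.4483 0.2   ] rms 0.0079
salt 189 [0.4377 0.1213] rms 0.0068
mill 78 [0.523  0.3727] rms 0.0027
blue 78 [0.4654 0.043  0.0354]
blue 86 [ 0.4613 -0.0319  0.0356]
white 121 [ 0.4601 -0.2351  0.0358]
oak 145 [ 0.4641 -0.3531  0.0358]
oak 179 [ 0.4614 -0.4281  0.0357]
blue 506 ((459.6397705078125, 4.90478515625), (158.54165649414062, 77.08165740966797), 86.30345916748047)
oak 1279 ((460.77880859375, -390.8364562988281), (159.23233032226562, 78.56529235839844), 88.13037109375)
white 787 ((469.7080383300781, -208.24432373046875), (178.10708618164062, 103.05966186523438), 89.69377899169922)
side
jam 54 [0.478  0.5474] rms 0.0022
yel 75 [0.4584 0.4213] rms 0.0026
red 46 [0.4622 0.324 ] rms 0.0021
ora 79 [0.466  0.2285] rms 0.0032
salt 94 [0.4591 0.1504] rms 0.0025
mill 118 [0.5213 0.3745] rms 0.0026
blue 0 
blue 3 
white 7 
oak 29 [ 0.4667 -0.3503  0.0356]
oak 39 [ 0.4653 -0.424   0.0371]
blue 31 ((426.1260070800781, -26.35875701904297), (74.23805236816406, 12.810965538024902), 83.6491470336914)
oak 133 ((458.0018615722656, -381.10479736328125), (158.51626586914062, 77.63428497314453), 88.25032043457031)
```

Call:
move_arm(deltas=[[0,0,1,0,0,-0.5,-1],[0,0,1,0,0,-0.5,-1],[0,0,1,0,0,-0.5,-1],[0,0,1,0,0,-0.5,-1],[0,0,1,0,0,0,-1],[0,0,1,0,0,0,-1],[0,0,1,0,0,0,-1],[0,0,1,0,0,0,-1],[0,0,1,0,0,0,-1],[0,0,0.46,0,0,0,-1],[0,0,0,0,0,0,-1]], squeeze=15)

```text
t: 1.2
position: [0.1483, 0.5813, 0.2821]
ee_rot: [0.0, 0.707, 0.707, -0.0]
force: [-0.9, 0.4, 0.1]
opening: 0.0878
grip_force: 0.0
```

Run:
```python
import fit; from fit import *
fit.items=dict(jam=(.478,.546,.0355,.05,.08,),yel=(.46,.422,.022,.082,.098),red=(.462,.324,.0225,.078,.095),ora=(.466,.23,.020,.085,.112),salt=(.459,.15,.022,.01,.07),mill=(.522,.374,.024,.128,.150))
A=[]
for n in('scene','side'):
    f=pickle.load(open(n+'.pkl','rb'));W=cloud(f);print(n);fits(f,W);A.append(W.reshape(-1,3))
print('both');fits(None,np.concatenate(A))
```

```text
scene
jam 123 [0.4795 0.5448] rms 0.0031
yel 48 [0.4581 0.4192] rms 0.004
red 57 [0.4608 0.3225] rms 0.0022
ora 97 [0.4653 0.2288] rms 0.0037
salt 189 [0.4596 0.153 ] rms 0.0028
mill 78 [0.523  0.3727] rms 0.0027
side
jam 265 [0.48   0.5499] rms 0.0029
yel 86 [0.4587 0.4217] rms 0.0025
red 73 [0.4617 0.3238] rms 0.0022
ora 94 [0.4662 0.2288] rms 0.003
salt 94 [0.4591 0.1504] rms 0.0025
mill 118 [0.5213 0.3745] rms 0.0026
both
jam 388 [0.4788 0.5481] rms 0.0032
yel 134 [0.4582 0.4205] rms 0.0033
red 130 [0.4611 0.3231] rms 0.0023
ora 191 [0.4658 0.2287] rms 0.0034
salt 283 [0.4598 0.1521] rms 0.0027
mill 196 [0.5217 0.3739] rms 0.0028
```

Call:
move_arm(deltas=[[0,0,0,-1,1,0,-1],[0,0,0,-1,1,0,-1],[0,0,0,-1,1,0,-1],[0,0,0,-1,1,0,-1],[0,0,0,-1,1,0,-1],[0,0,0,-1,1,0,-1],[0,0,0,-1,1,0,-1],[0,0,0,-1,1,0,-1],[0,0,0,-1,0,0,-1],[0,0,0,-1,0,0,-1],[0,0,0,0,0,0,-1]])

```text
t: 2.3
position: [0.3888, 0.2789, 0.2831]
ee_rot: [0.0, 0.708, 0.707, 0.0]
force: [0.1, 0.8, -0.6]
opening: 0.0881
grip_force: 0.0
```

Call:
move_arm(deltas=[[0,0,0,-0.846,0.474,0,-1],[0,0,0,-0.846,0.474,0,-1],[0,0,0,-0.846,0.474,0,-1],[0,0,0,-0.846,0.474,0,-1],[0,0,0,-0.846,0.474,0,-1],[0,0,0,0,0,1,-1],[0,0,0,0,0,1,-1],[0,0,0,0,0,1,-1],[0,0,0,0,0,1,-1],[0,0,0,0,0,0,-1]], squeeze=20)

```text
t: 3.3
position: [0.4573, 0.1547, 0.1576]
ee_rot: [-0.002, 0.706, 0.708, -0.004]
force: [-0.5, 0.8, -0.8]
opening: 0.0879
grip_force: 0.0
```

Run:
```python
from h import *
f=grab('wrist'); cv2.imwrite('pics/w1.png',f['color'][...,::-1])
```

```text
(no output)
```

View pics/w1.png

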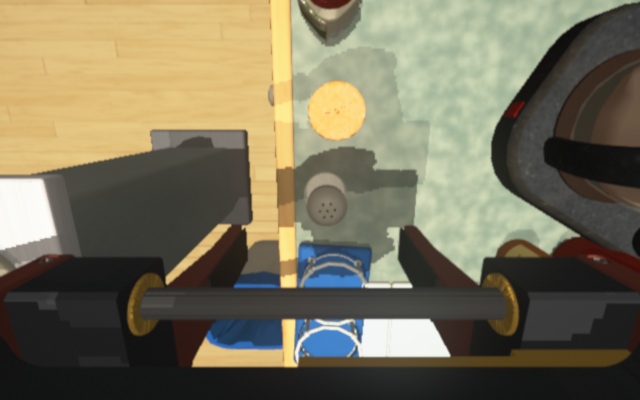

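The wrist view has +y up and +x right. The salt top is at (328,205), the orange cap at (337,110), and the blue rings are at about (333,280) and (328,340). I'll cross-check these positions from this cloud.

Run:
```python
import fit; from fit import *
f=pickle.load(open('wrist.pkl','rb'));W=cloud(f)
print(np.round(manip.state()['position'],4))
P=W.reshape(-1,3)
for n,(x,y,r,a,b) in dict(salt=(.46,.152,.03,.076,.092),ora=(.466,.229,.03,.108,.116)).items():
    k=(np.hypot(P[:,0]-x,P[:,1]-y)<r)&(P[:,2]>a)&(P[:,2]<b);Q=P[k]
    print(n,len(Q),np.round((Q.min(0)+Q.max(0))/2,4),np.round(np.ptp(Q,axis=0),4))
caddy(f,W)
```

```text
[0.4583 0.1549 0.1606]
salt 1264 [0.4595 0.1524 0.0836] [0.0329 0.0336 0.015 ]
ora 2623 [0.4652 0.2286 0.112 ] [0.0375 0.0378 0.0072]
blue 574 [0.4671 0.0451 0.0361]
blue 504 [ 0.4626 -0.0286  0.0352]
white 0 
oak 0 
oak 0
```

Call:
move_arm(deltas=[[0,0,0,-0.1,0.05,1,-1],[0,0,0,0,0,1,-1],[0,0,0,0,0,1,-1],[0,0,0,0,0,0.6,-1],[0,0,0,0,0,0.4,-1],[0,0,0,0,0,0,0.2],[0,0,0,0,0,0,1],[0,0,0,0,0,0,1],[0,0,0,0,0,0,1],[0,0,0,0,0,0,1],[0,0,0,0,0,0,1]], squeeze=20)

```text
t: 4.45
position: [0.4612, 0.1516, 0.0431]
ee_rot: [0.0, 0.707, 0.707, 0.0]
force: [-0.3, -0.4, -0.5]
opening: 0.0434
grip_force: 0.0
```

Call:
move_arm(deltas=[[0,0,0,0,0,0,1],[0,0,0,0,0,0,1],[0,0,0,0,0,0,1]])

```text
t: 4.75
position: [0.4609, 0.1515, 0.0428]
ee_rot: [-0.0, 0.707, 0.707, -0.0]
force: [-2.0, 0.1, 3.7]
opening: 0.0372
grip_force: 19.9
```

Call:
move_arm(deltas=[[0,0,0,0,0,-0.4,1],[0,0,0,0,0,-0.8,1],[0,0,0,0,0,-1,1],[0,0,0,0,0,-0.8,1],[0,0,0,-0.5,0,0,1],[0,0,0,-1,0,0,1],[0,0,0,-1,0,0,1],[0,0,0,-1,0.04,0,1],[0,0,0,-1,0,0,1],[0,0,0,-1,0,0,1],[0,0,0,-0.55,0,0,1],[0,0,0,0,0,0,1]])

```text
t: 5.95
position: [0.4622, -0.0317, 0.1332]
ee_rot: [0.0, 0.708, 0.706, -0.0]
force: [-0.1, -0.3, -1.5]
opening: 0.0372
grip_force: 19.7
```

Call:
move_arm(deltas=[[0,0,0,0,0,0,1],[0,0,0,0,0,0,1]])

```text
t: 6.15
position: [0.4623, -0.0292, 0.1328]
ee_rot: [-0.0, 0.707, 0.707, 0.0]
force: [0.3, 0.8, -1.5]
opening: 0.0373
grip_force: 19.7
```

Call:
move_arm(deltas=[[0,0,0,0,0,0.6,1],[0,0,0,0,0,0.8,1],[0,0,0,0,0,0.5,1],[0,0,0,0,0,0.25,1],[0,0,0,0,0,0.15,1],[0,0,0,0,0,0.1,1],[0,0,0,0,0,0.04,1],[0,0,0,0,0,0,1],[0,0,0,0,0,0,1]])

```text
t: 7.05
position: [0.4626, -0.0301, 0.0601]
ee_rot: [0.0, 0.707, 0.707, 0.0]
force: [-0.3, -0.1, -0.8]
opening: 0.0376
grip_force: 19.7
```

Call:
move_arm(deltas=[[0,0,0,0,0,0.02,0.5],[0,0,0,0,0,0,-0.3],[0,0,0,0,0,0,-0.6],[0,0,0,0,0,0,-0.6],[0,0,0,0,0,0,-0.6],[0,0,0,0,0,-0.5,-0.6],[0,0,0,0,0,-1,-1],[0,0,0,0,0,-1,-1],[0,0,0,0,0,-1,-1],[0,0,0,0,0,-1,-1],[0,0,0,0,0,-1,-1],[0,0,0,0,0,-1,-1]])

```text
t: 8.25
position: [0.462, -0.0299, 0.2565]
ee_rot: [0.001, 0.707, 0.707, 0.0]
force: [-0.4, 0.2, -0.2]
opening: 0.088
grip_force: 0.0
```

Call:
move_arm(deltas=[[0,0,0,0.5,0,0,-1],[0,0,0,1,0,0,-1],[0,0,0,1,0,0,-1],[0,0,0,1,0,0,-1],[0,0,0,1,0,0,-1],[0,0,0,1,0,0,-1],[0,0,0,1,0,0,-1],[0,0,0,1,0.4,0,-1],[0,0,0,1,0.5,0,-1],[0,0,0,1,0.5,0,-1],[0,0,0,1,0.4,0,-1],[0,0,0,0,0,0,-1]])

```text
t: 9.45
position: [0.5164, 0.2878, 0.2531]
ee_rot: [-0.001, 0.706, 0.708, -0.0]
force: [-0.5, 0.4, -0.6]
opening: 0.088
grip_force: 0.0
```

Run:
```python
from fit import *
f=grab('wrist');W=cloud(f);P=W.reshape(-1,3)
s=manip.state();print(np.round(s['position'],4),np.round(s['joints'],2))
for n,(x,y,r,a,b) in dict(mill=(.522,.374,.04,.135,.165),knob=(.522,.374,.04,.163,.175),red=(.461,.323,.033,.092,.102),yel=(.458,.4205,.033,.094,.105)).items():
    k=(np.hypot(P[:,0]-x,P[:,1]-y)<r)&(P[:,2]>a)&(P[:,2]<b);Q=P[k]
    if len(Q): print(n,len(Q),np.round((Q.min(0)+Q.max(0))/2,4),np.round(np.ptp(Q,axis=0),4),np.round(np.median(Q,0),4))
g=grab('scene'); caddy(g,cloud(g)); W=cloud(g);P=W.reshape(-1,3)
k=(np.hypot(P[:,0]-.462,P[:,1]+.03)<.027)&(P[:,2]>.05);Q=P[k];print('salt',len(Q),np.round(circ(Q[Q[:,2]<.088],[.462,-.03],.022).x,4),Q[:,2].max())
```

```text
[0.5161 0.2862 0.2536] [ 0.45  0.07  1.19 -0.    1.88  0.45]
mill 2498 [0.5201 0.3732 0.1521] [0.0486 0.0487 0.0248] [0.5201 0.3724 0.1539]
knob 194 [0.5194 0.373  0.1681] [0.0118 0.0113 0.0072] [0.5197 0.3732 0.1694]
red 1449 [0.4612 0.3221 0.0964] [0.0443 0.0441 0.0087] [0.4615 0.3227 0.0978]
yel 1787 [0.4582 0.4195 0.0989] [0.0434 0.0428 0.0093] [0.459  0.4197 0.1009]
blue 55 [0.4662 0.0431 0.036 ]
blue 82 [ 0.4672 -0.0218  0.0323]
white 124 [ 0.4599 -0.235   0.0357]
oak 149 [ 0.4642 -0.3533  0.0359]
oak 178 [ 0.4615 -0.4281  0.0357]
salt 224 [ 0.463  -0.0267] 0.10570798832652561
```

Call:
move_arm(deltas=[[0,0,0,1,0.13,0,-1],[0,0,0,1,0,0,-1],[0,0,0,0.89,0,0,-1],[0,0,0,0,0,0.5,-1],[0,0,0,0,0,1,-1],[0,0,0,0,0,1,-1],[0,0,0,0,0,1,-1],[0,0,0,0,0,0.6,-1],[0,0,0,0,0,0.29,-1],[0,0,0,0,0,0,-1],[0,0,0,0,0,0,0.2],[0,0,0,0,0,0,1]], squeeze=25)

```text
t: 10.75
position: [0.5208, 0.3719, 0.1244]
ee_rot: [0.0, 0.707, 0.707, 0.002]
force: [0.5, 1.0, 0.6]
opening: 0.0755
grip_force: 0.0
```

Call:
move_arm(deltas=[[0,0,0,0,0,0,1],[0,0,0,0,0,0,1],[0,0,0,0,0,0,1],[0,0,0,0,0,0,1],[0,0,0,0,0,0,1],[0,0,0,0,0,0,1],[0,0,0,0,0,0,1]])

```text
t: 11.45
position: [0.5202, 0.3718, 0.1224]
ee_rot: [0.0, 0.707, 0.707, 0.0]
force: [1.2, 0.1, 0.2]
opening: 0.0475
grip_force: 25.0
```

Call:
move_arm(deltas=[[0,0,0,0,0,-0.4,1],[0,0,0,0,0,-0.8,1],[0,0,0,0,0,-1,1],[0,0,0,0,0,-1,1],[0,0,0,0,0,-0.8,1],[0,0,0,0,-0.4,-0.5,1],[0,0,0,0,-0.6,0,1],[0,0,0,-0.4,-0.5,0,1],[0,0,0,-0.8,-0.3,0,1],[0,0,0,-0.8,0,0,1],[0,0,0,-0.8,0,0,1],[0,0,0,-0.8,0,0,1]])

```text
t: 12.65
position: [0.4648, 0.263, 0.2567]
ee_rot: [-0.0, 0.707, 0.707, -0.001]
force: [0.4, -0.4, -1.8]
opening: 0.0471
grip_force: 25.0
```

Call:
move_arm(deltas=[[0,0,0,-0.8,0,0,1],[0,0,0,-0.8,0,0,1],[0,0,0,-0.8,0,0,1],[0,0,0,-0.8,0,0,1],[0,0,0,-0.8,0,0,1],[0,0,0,-0.8,0,0,1],[0,0,0,-0.8,0,0,1],[0,0,0,-0.8,0,0,1],[0,0,0,-0.7,0,0,1],[0,0,0,-0.2,0,0,1],[0,0,0,0,0,0,1],[0,0,0,0,0,0,1]])

```text
t: 13.85
position: [0.4658, 0.0455, 0.257]
ee_rot: [-0.0, 0.707, 0.707, 0.0]
force: [-0.2, 0.1, -1.1]
opening: 0.0473
grip_force: 25.0
```

Run:
```python
from fit import *
s=manip.state();print(np.round(s['position'],4),s['grip_force'])
g=grab('scene'); W=cloud(g);P=W.reshape(-1,3);caddy(g,W)
p=s['position'];z0=p[2]-.1224
k=(np.hypot(P[:,0]-p[0],P[:,1]-p[1])<.06)&(P[:,2]>z0-.03)&(P[:,2]<z0+.1);Q=P[k]
print(len(Q),z0,Q[:,2].min())
for a,b in((0.0,.02),(.1,.115)):
    q=Q[(Q[:,2]>z0+a)&(Q[:,2]<z0+b)]; print(len(q),np.round(circ(q,p[:2],.029 if a==0 else .02).x,4))
cv2.imwrite('pics/s2.png',cv2.resize(g['color'][60:300,200:460,::-1],None,fx=2.4,fy=2.4,interpolation=cv2.INTER_CUBIC))
f=grab('wrist');caddy(f,cloud(f))
```

```text
[0.4658 0.0455 0.257 ] 25.01563487338686
blue 58 [0.466  0.0434 0.0355]
blue 83 [ 0.468  -0.0221  0.0325]
white 121 [ 0.4599 -0.235   0.0358]
oak 146 [ 0.464  -0.3532  0.0357]
oak 179 [ 0.4614 -0.4283  0.0357]
498 0.13460564136516812 0.13301602263594858
119 [0.4708 0.0473]
0 [0.4658 0.0455]
blue 329 [0.4672 0.045  0.0355]
blue 0 
white 135 [ 0.4617 -0.2329  0.0353]
oak 0 
oak 0
```

View pics/s2.png

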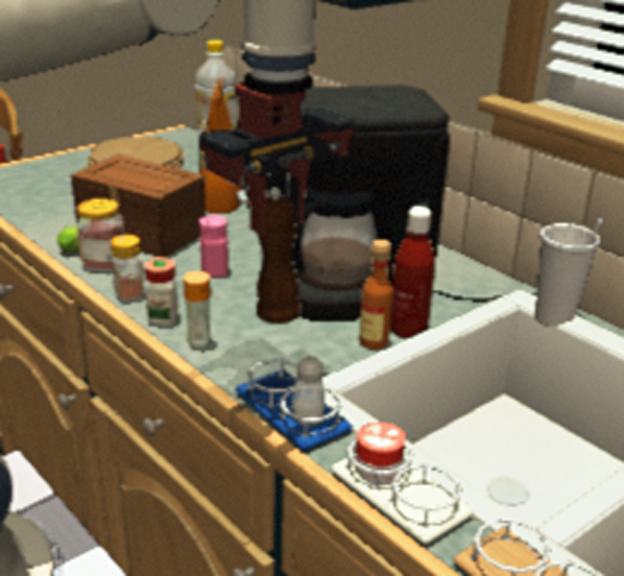

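Run:
```python
from fit import *
z0=.1346;p=(.466,.046)
for n in('scene','side'):
    g=grab(n) if n=='side' else pickle.load(open('scene.pkl','rb')); P=cloud(g).reshape(-1,3)
    for a,b in((-.001,.006),(0.003,.012),(.012,.02)):
        q=P[(np.hypot(P[:,0]-p[0],P[:,1]-p[1])<.06)&(P[:,2]>z0+a)&(P[:,2]<z0+b)]
        if len(q)>6:
            s=least_squares(lambda t:np.hypot(q[:,0]-t[0],q[:,1]-t[1])-t[2],[*p,.029],loss='soft_l1',f_scale=.001);print(n,a,len(q),np.round(s.x,4),np.round(circ(q,p,.0285).x,4))
```

```text
scene -0.001 31 [0.4699 0.0457 0.0282] [0.4702 0.046 ]
scene 0.003 48 [0.4699 0.046  0.0285] [0.4699 0.046 ]
scene 0.012 54 [0.4701 0.0457 0.0263] [0.4717 0.0479]
side -0.001 15 [0.4704 0.0492 0.0269] [0.4718 0.048 ]
side 0.003 40 [0.4705 0.0484 0.0277] [0.4708 0.0475]
side 0.012 46 [0.4708 0.0475 0.0267] [0.472  0.0455]
```

Call:
move_arm(deltas=[[0,0,0,-0.07,-0.1,0.4,1],[0,0,0,0,0,0.8,1],[0,0,0,0,0,0.8,1],[0,0,0,0,0,0.6,1],[0,0,0,0,0,0.3,1],[0,0,0,0,0,0.2,1],[0,0,0,0,0,0.2,1],[0,0,0,0,0,0.2,1],[0,0,0,0,0,0,1]])

```text
t: 14.9
position: [0.463, 0.0427, 0.1517]
ee_rot: [-0.0, 0.707, 0.707, -0.0]
force: [0.1, 0.3, -0.7]
opening: 0.0477
grip_force: 25.0
```

Inside the ring with no contact. I'll go down the last 13 mm.

Call:
move_arm(deltas=[[0,0,0,0,0,0.15,1],[0,0,0,0,0,0.12,1],[0,0,0,0,0,0.08,1],[0,0,0,0,0,0.05,1],[0,0,0,0,0,0.03,1],[0,0,0,0,0,0,1],[0,0,0,0,0,0,1]])

```text
t: 15.6
position: [0.4631, 0.0426, 0.1393]
ee_rot: [0.0, 0.707, 0.707, 0.0]
force: [-0.3, 0.4, -1.8]
opening: 0.0472
grip_force: 25.0
```

Call:
move_arm(deltas=[[0,0,0,0,0,0.03,0.5],[0,0,0,0,0,0,0],[0,0,0,0,0,0,-0.5],[0,0,0,0,0,0,-0.8],[0,0,0,0,0,0,-0.8],[0,0,0,0,0,0,-0.8],[0,0,0,0,0,0,-0.8],[0,0,0,0,0,-0.4,-1],[0,0,0,0,0,-0.6,-1],[0,0,0,0,0,-1,-1],[0,0,0,0,0,-1,-1],[0,0,0,0,0,-0.5,-1]])

```text
t: 16.8
position: [0.4637, 0.0427, 0.2475]
ee_rot: [0.002, 0.707, 0.707, 0.002]
force: [0.5, -0.2, 0.0]
opening: 0.0876
grip_force: 0.0
```

Call:
move_arm(deltas=[[0,0,0,0.5,0,0,-1],[0,0,0,1,0.08,0,-1],[0,0,0,1,0,0,-1],[0,0,0,1,0,0,-1],[0,0,0,1,0,0,-1],[0,0,0,1,0,0,-1],[0,0,0,0.7,0,0,-1],[0,0,0,0,0,0,-1],[0,0,0,0,0,0,-1]])

```text
t: 17.7
position: [0.4655, 0.2286, 0.2439]
ee_rot: [0.0, 0.707, 0.707, -0.0]
force: [-0.2, -0.6, -0.2]
opening: 0.0881
grip_force: 0.0
```

Run:
```python
from fit import *
s=manip.state();print(np.round(s['position'],4),s['grip_force'])
g=grab('scene'); P=cloud(g).reshape(-1,3)
k=(np.hypot(P[:,0]-.466,P[:,1]-.045)<.045)&(P[:,2]>.13)&(P[:,2]<.25);Q=P[k];print(Q[:,2].max(), np.round(circ(Q[(Q[:,2]>.145)&(Q[:,2]<.168)],[.466,.045],.024).x,4))
cv2.imwrite('pics/s3.png',cv2.resize(g['color'][110:290,250:450,::-1],None,fx=3,fy=3,interpolation=cv2.INTER_CUBIC))
P=cloud(grab('wrist')).reshape(-1,3)
k=(np.hypot(P[:,0]-.466,P[:,1]-.229)<.03)&(P[:,2]>.105)&(P[:,2]<.118);Q=P[k];print(np.round((Q.min(0)+Q.max(0))/2,4),np.ptp(Q,axis=0))
```

```text
[0.4655 0.2286 0.2439] 0.0
0.1854774028607289 [0.4637 0.0443]
[0.465  0.2289 0.1105] [0.03753806 0.03792033 0.0107953 ]
```

View pics/s3.png

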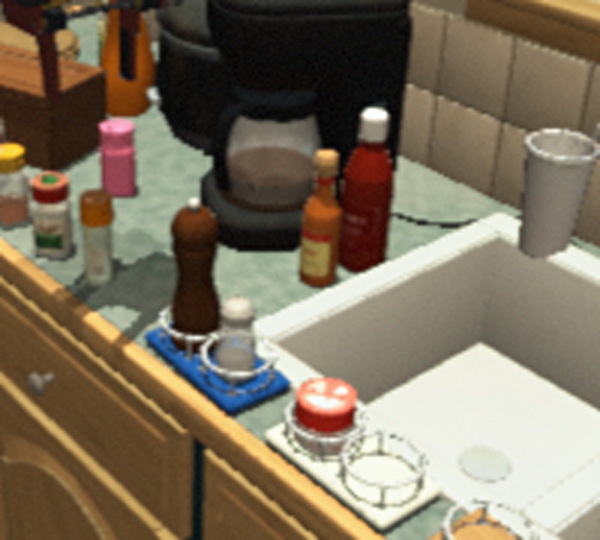

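The mill at (195,270) and the salt at (237,335) stand upright in the blue caddy, both at the expected height. Next is the orange bottle.

Call:
move_arm(deltas=[[0,0,0,0,0,0.6,-1],[0,0,0,0,0,1,-1],[0,0,0,0,0,1,-1],[0,0,0,0,0,1,-1],[0,0,0,0,0,1,-1],[0,0,0,0,0,0.6,-1],[0,0,0,0,0,0.33,-1],[0,0,0,0,0,0,-1],[0,0,0,0,0,0,0.2],[0,0,0,0,0,0,1],[0,0,0,0,0,0,1],[0,0,0,0,0,0,1]], squeeze=20)

```text
t: 19.0
position: [0.4659, 0.2288, 0.0783]
ee_rot: [0.0, 0.707, 0.707, 0.001]
force: [-0.1, -0.3, 0.2]
opening: 0.0597
grip_force: 0.0
```

Call:
move_arm(deltas=[[0,0,0,0,0,0,1],[0,0,0,0,0,0,1],[0,0,0,0,0,0,1],[0,0,0,0,0,0,1],[0,0,0,0,0,0,1],[0,0,0,0,0,0,1]])

```text
t: 19.6
position: [0.4655, 0.2286, 0.0775]
ee_rot: [0.0, 0.707, 0.707, 0.0]
force: [-0.9, 0.1, 0.8]
opening: 0.0391
grip_force: 20.0
```

Call:
move_arm(deltas=[[0,0,0,0,0,-0.4,1],[0,0,0,0,0,-0.8,1],[0,0,0,0,0,-1,1],[0,0,0,0,0,-1,1],[0,0,0,0,0,-1,1],[0,0,0,0,0,-1,1],[0,0,0,0,0,-1,1],[0,0,0,0,0,-0.8,1],[0,0,0,0,0,-0.4,1],[0,0,0,-0.4,0,0,1],[0,0,0,-0.8,0,0,1],[0,0,0,-0.9,0,0,1]])

```text
t: 20.8
position: [0.465, 0.1646, 0.2975]
ee_rot: [-0.001, 0.707, 0.708, -0.001]
force: [-0.1, -0.4, -0.2]
opening: 0.0395
grip_force: 20.0
```

Call:
move_arm(deltas=[[0,0,0,-0.9,0,0,1],[0,0,0,-0.9,0,0,1],[0,0,0,-0.9,0,0,1],[0,0,0,-0.9,0,0,1],[0,0,0,-0.9,0,0,1],[0,0,0,-0.9,0,0,1],[0,0,0,-0.9,0,0,1],[0,0,0,-0.9,0,0,1],[0,0,0,-0.9,0,0,1],[0,0,0,-0.9,0,0,1],[0,0,0,-0.9,0,0,1],[0,0,0,-0.9,0,0,1]])

```text
t: 22.0
position: [0.4645, -0.1599, 0.2975]
ee_rot: [-0.001, 0.707, 0.707, -0.001]
force: [1.0, 0.4, -0.8]
opening: 0.0398
grip_force: 20.0
```

Call:
move_arm(deltas=[[0,0,0,-0.9,0,0,1],[0,0,0,-0.9,0,0,1],[0,0,0,-0.9,0,0,1],[0,0,0,-0.9,0,0,1],[0,0,0,-0.9,0,0,1],[0,0,0,-0.9,0,0,1],[0,0,0,-0.9,0,0,1],[0,0,0,-0.9,0,0,1],[0,0,0,-0.8,-0.07,0,1],[0,0,0,-0.5,0,0,1],[0,0,0,0,0,0,1],[0,0,0,0,0,0,1]])

```text
t: 23.2
position: [0.4628, -0.4132, 0.298]
ee_rot: [-0.001, 0.707, 0.707, 0.0]
force: [0.1, 0.5, -0.1]
opening: 0.0398
grip_force: 20.0
```

Run:
```python
from fit import *
s=manip.state();print(np.round(s['position'],4),s['grip_force'],np.round(s['joints'],2))
for n in('scene','side','wrist'):
    f=grab(n);print(n);caddy(f,cloud(f))
p=s['position'];z0=p[2]-.0775
for n in('scene','side'):
    P=cloud(pickle.load(open(n+'.pkl','rb'))).reshape(-1,3);q=P[(np.hypot(P[:,0]-p[0],P[:,1]-p[1])<.04)&(P[:,2]>z0)&(P[:,2]<z0+.07)]
    if len(q)>5:print(n,len(q),np.round(circ(q,p[:2],.0165).x,4))
```

```text
[ 0.4628 -0.4132  0.298 ] 19.999994337558746 [-0.78  0.18  1.    0.    1.97 -0.78]
scene
blue 67 [0.4623 0.0467 0.0311]
blue 93 [ 0.4686 -0.0185  0.0351]
white 121 [ 0.4604 -0.2351  0.0359]
oak 146 [ 0.4641 -0.3532  0.0358]
oak 177 [ 0.4615 -0.4282  0.0356]
side
blue 49 [0.4684 0.0478 0.0352]
blue 0 
white 25 [ 0.4603 -0.2325  0.034 ]
oak 43 [ 0.4674 -0.3527  0.0343]
oak 38 [ 0.4633 -0.4254  0.0358]
wrist
blue 0 
blue 0 
white 572 [ 0.4613 -0.2353  0.0353]
oak 577 [ 0.4653 -0.3528  0.0356]
oak 392 [ 0.4629 -0.4272  0.0354]
scene 462 [ 0.4623 -0.413 ]
side 136 [ 0.464  -0.4116]
```

Call:
move_arm(deltas=[[0,0,0,-0.47,0,0,1],[0,0,0,0,0,0.5,1],[0,0,0,0,0,1,1],[0,0,0,0,0,1,1],[0,0,0,0,0,1,1],[0,0,0,0,0,1,1],[0,0,0,0,0,0.8,1],[0,0,0,0,0,0.6,1],[0,0,0,0,0,0.4,1],[0,0,0,0,0,0.2,1],[0,0,0,0,0,0.15,1],[0,0,0,0,0,0,1]])

```text
t: 24.55
position: [0.4636, -0.4275, 0.1003]
ee_rot: [0.0, 0.707, 0.707, 0.0]
force: [-0.2, -0.5, -1.1]
opening: 0.0393
grip_force: 20.0
```

Call:
move_arm(deltas=[[0,0,0,0,0,0.05,1],[0,0,0,0,0,0,1],[0,0,0,0,0,0,1]])

```text
t: 24.85
position: [0.4637, -0.4277, 0.099]
ee_rot: [0.0, 0.707, 0.707, -0.0]
force: [0.7, 0.2, -0.1]
opening: 0.0396
grip_force: 20.0
```

Call:
move_arm(deltas=[[0,0,0,0,0,0.08,1],[0,0,0,0,0,0.05,1],[0,0,0,0,0,0.04,1],[0,0,0,0,0,0,1],[0,0,0,0,0,0,1]])

```text
t: 25.35
position: [0.4635, -0.4275, 0.0935]
ee_rot: [0.0, 0.707, 0.707, -0.0]
force: [-0.4, 0.3, 2.1]
opening: 0.0398
grip_force: 20.0
```

Call:
move_arm(deltas=[[0,0,0,0,0,0,0.5],[0,0,0,0,0,0,0],[0,0,0,0,0,0,-0.6],[0,0,0,0,0,0,-0.8],[0,0,0,0,0,0,-0.8],[0,0,0,0,0,0,-0.8],[0,0,0,0,0,-0.5,-0.8],[0,0,0,0,0,-1,-1],[0,0,0,0,0,-1,-1],[0,0,0,0,0,-1,-1],[0,0,0,0,0,-1,-1],[0,0,0,0.5,0,-0.5,-1]])

```text
t: 26.55
position: [0.4635, -0.4135, 0.2476]
ee_rot: [0.003, 0.708, 0.707, -0.0]
force: [1.5, 0.1, 0.2]
opening: 0.0882
grip_force: 0.0
```

Call:
move_arm(deltas=[[0,0,0,1,0,0,-1],[0,0,0,1,0,0,-1],[0,0,0,1,0,0,-1],[0,0,0,1,0,0,-1],[0,0,0,1,0,0,-1],[0,0,0,1,0,0,-1],[0,0,0,1,0,0,-1],[0,0,0,1,0,0,-1],[0,0,0,1,0,0,-1],[0,0,0,1,0,0,-1],[0,0,0,1,0,0,-1],[0,0,0,1,0,0,-1]])

```text
t: 27.75
position: [0.4626, -0.0505, 0.2434]
ee_rot: [-0.0, 0.707, 0.707, 0.0]
force: [0.7, 0.4, 0.7]
opening: 0.0876
grip_force: 0.0
```

Call:
move_arm(deltas=[[0,0,0,1,0,0,-1],[0,0,0,1,0,0,-1],[0,0,0,1,0,0,-1],[0,0,0,1,0,0,-1],[0,0,0,1,0,0,-1],[0,0,0,1,0,0,-1],[0,0,0,1,0,0,-1],[0,0,0,1,0,0,-1],[0,0,0,1,0,0,-1],[0,0,0,1,0,0,-1],[0,0,0,1,0,0,-1],[0,0,0,0,0,0,-1]])

```text
t: 28.95
position: [0.4618, 0.2806, 0.2427]
ee_rot: [-0.001, 0.706, 0.709, -0.0]
force: [-0.6, 0.3, -0.1]
opening: 0.0879
grip_force: 0.0
```

```bash
cat > chk.py <<'E'
from fit import *
s=manip.state();print(np.round(s['position'],4),s['grip_force'])
P=cloud(grab('wrist')).reshape(-1,3)
for n,(x,y,a,b) in dict(red=(.461,.3224,.092,.102),yel=(.458,.4197,.094,.105)).items():
    Q=P[(np.hypot(P[:,0]-x,P[:,1]-y)<.033)&(P[:,2]>a)&(P[:,2]<b)]
    if len(Q)>50: print(n,np.round((Q.min(0)+Q.max(0))/2,4),np.ptp(Q,axis=0))
g=grab('scene');cv2.imwrite('pics/sc.png',cv2.resize(g['color'][140:340,300:500,::-1],None,fx=3,fy=3,interpolation=cv2.INTER_CUBIC))
E
python3 chk.py
```

```text
[0.4618 0.2806 0.2427] 0.0
red [0.4607 0.3222 0.0965] [0.04366185 0.04420415 0.00870748]
yel [0.4578 0.4195 0.0988] [0.04293945 0.04290251 0.00942617]
```

View pics/sc.png

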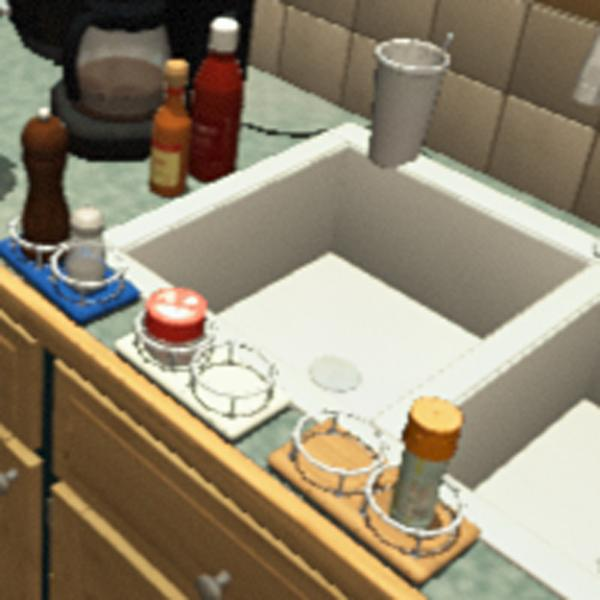

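The orange bottle at (430,465) stands upright in the oak caddy's -38 well. Now the red-lidded jar.

Call:
move_arm(deltas=[[0,0,0,0.7,-0.02,0,-1],[0,0,0,0.69,0,0,-1],[0,0,0,0,0,0.6,-1],[0,0,0,0,0,1,-1],[0,0,0,0,0,1,-1],[0,0,0,0,0,1,-1],[0,0,0,0,0,1,-1],[0,0,0,0,0,0.8,-1],[0,0,0,0,0,0.46,-1],[0,0,0,0,0,0,-1],[0,0,0,0,0,0,-1],[0,0,0,0,0,0,0.2]])

```text
t: 30.25
position: [0.4637, 0.3196, 0.0697]
ee_rot: [0.0, 0.707, 0.707, 0.002]
force: [-0.2, 0.1, 0.6]
opening: 0.083
grip_force: 0.0
```

Call:
move_arm(deltas=[[0,0,0,0,0,0,1],[0,0,0,0,0,0,1],[0,0,0,0,0,0,1],[0,0,0,0,0,0,1],[0,0,0,0,0,0,1],[0,0,0,0,0,0,1],[0,0,0,0,0,0,1],[0,0,0,0,0,0,1]])

```text
t: 31.05
position: [0.4626, 0.3193, 0.0677]
ee_rot: [-0.0, 0.707, 0.707, -0.0]
force: [-1.9, -0.2, 2.1]
opening: 0.0507
grip_force: 19.3
```

Call:
move_arm(deltas=[[0,0,0,0,0,-0.3,1],[0,0,0,0,0,-0.6,1],[0,0,0,0,0,0,1]])

```text
t: 31.35
position: [0.4642, 0.3198, 0.0975]
ee_rot: [0.001, 0.707, 0.707, 0.002]
force: [-0.1, 0.1, -0.8]
opening: 0.0507
grip_force: 18.7
```

Run:
```python
from h import *
f=grab('side');cv2.imwrite('pics/sd.png',cv2.resize(f['color'][180:300,240:400,::-1],None,fx=4,fy=4,interpolation=cv2.INTER_CUBIC))
```

```text
(no output)
```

View pics/sd.png

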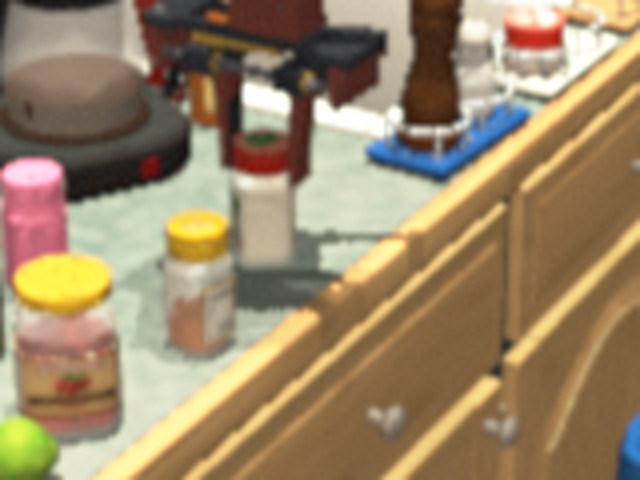

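The red jar at (262,200) is held upright clear of the counter. I'll carry it.

Call:
move_arm(deltas=[[0,0,0,0,0,-0.6,1],[0,0,0,0,0,-1,1],[0,0,0,0,0,-1,1],[0,0,0,0,0,-1,1],[0,0,0,0,0,-1,1],[0,0,0,0,0,-1,1],[0,0,0,0,0,-0.8,1],[0,0,0,-0.5,0,0,1],[0,0,0,-0.9,0,0,1],[0,0,0,-0.9,0,0,1],[0,0,0,-0.9,0,0,1],[0,0,0,-0.9,0,0,1]])

```text
t: 32.6
position: [0.4624, 0.1943, 0.284]
ee_rot: [-0.0, 0.707, 0.707, -0.001]
force: [0.7, -0.1, -0.5]
opening: 0.0504
grip_force: 18.7
```

Call:
move_arm(deltas=[[0,0,0,-0.9,0,0,1],[0,0,0,-0.9,0,0,1],[0,0,0,-0.9,0,0,1],[0,0,0,-0.9,0,0,1],[0,0,0,-0.9,0,0,1],[0,0,0,-0.9,0,0,1],[0,0,0,-0.9,0,0,1],[0,0,0,-0.9,0,0,1],[0,0,0,-0.9,0,0,1],[0,0,0,-0.9,0,0,1],[0,0,0,-0.9,0,0,1],[0,0,0,-0.9,0,0,1]])

```text
t: 33.8
position: [0.4618, -0.1295, 0.2841]
ee_rot: [-0.001, 0.707, 0.707, -0.001]
force: [0.2, -0.3, -0.8]
opening: 0.0505
grip_force: 18.7
```

Call:
move_arm(deltas=[[0,0,0,-0.9,0,0,1],[0,0,0,-0.9,0,0,1],[0,0,0,-0.9,0,0,1],[0,0,0,-0.7,0,0,1],[0,0,0,-0.3,0,0,1],[0,0,0,0,0,0,1],[0,0,0,0,0,0,1]])

```text
t: 34.5
position: [0.4626, -0.2383, 0.2858]
ee_rot: [-0.001, 0.707, 0.707, 0.0]
force: [-0.1, 0.2, -0.5]
opening: 0.0508
grip_force: 18.7
```

```bash
cat > held.py <<'E'
import sys
from fit import *
zg,r,a,b=map(float,sys.argv[1:])
s=manip.state();print(np.round(s['position'],4),s['grip_force'],s['opening'])
p=s['position'];z0=p[2]-zg
for n in('scene','side'):
    P=cloud(grab(n)).reshape(-1,3);q=P[(np.hypot(P[:,0]-p[0],P[:,1]-p[1])<.045)&(P[:,2]>z0+a)&(P[:,2]<z0+b)]
    if len(q)>5:print(n,len(q),np.round(circ(q,p[:2],r).x,4),q[:,2].min()-z0)
E
python3 held.py .0677 .0235 -.01 .055
```

```text
[ 0.4626 -0.2383  0.2858] 18.729814141988754 0.05076986427448712
scene 386 [ 0.4602 -0.2365] 0.001094234214975509
side 187 [ 0.4629 -0.2325] 0.0017750914115369776
```

Call:
move_arm(deltas=[[0,0,0,0,0,0.5,1],[0,0,0,0,0,1,1],[0,0,0,0,0,1,1],[0,0,0,0,0,1,1],[0,0,0,0,0,1,1],[0,0,0,0,0,0.8,1],[0,0,0,0,0,0.5,1],[0,0,0,0,0,0.3,1],[0,0,0,0,0,0.3,1],[0,0,0,0,0,0.1,1],[0,0,0,0,0,0,1],[0,0,0,0,0,0,1]])

```text
t: 35.8
position: [0.4633, -0.239, 0.0925]
ee_rot: [0.001, 0.707, 0.707, 0.0]
force: [0.1, 0.7, -0.8]
opening: 0.0506
grip_force: 18.7
```

Call:
move_arm(deltas=[[0,0,0,0,0,0.12,1],[0,0,0,0,0,0.08,1],[0,0,0,0,0,0.05,1],[0,0,0,0,0,0.02,1],[0,0,0,0,0,0,1],[0,0,0,0,0,0,1]])

```text
t: 36.4
position: [0.4628, -0.2388, 0.0837]
ee_rot: [0.0, 0.707, 0.707, -0.0]
force: [-1.1, 0.3, 2.3]
opening: 0.05
grip_force: 19.1
```

Call:
move_arm(deltas=[[0,0,0,0,0,0,0.3],[0,0,0,0,0,0,0],[0,0,0,0,0,0,-0.6],[0,0,0,0,0,0,-0.8],[0,0,0,0,0,0,-0.8],[0,0,0,0,0,0,-0.8],[0,0,0,0,0,-0.5,-0.8],[0,0,0,0,0,-1,-1],[0,0,0,0,0,-1,-1],[0,0,0,0,0,-1,-1],[0,0,0,0,0,-1,-1],[0,0,0,0.5,0,-0.8,-1]])

```text
t: 37.6
position: [0.4628, -0.2247, 0.2456]
ee_rot: [0.001, 0.708, 0.707, 0.0]
force: [-0.1, 0.1, 0.4]
opening: 0.088
grip_force: 0.0
```

Call:
move_arm(deltas=[[0,0,0,1,0,0,-1],[0,0,0,1,0,0,-1],[0,0,0,1,0,0,-1],[0,0,0,1,0,0,-1],[0,0,0,1,0,0,-1],[0,0,0,1,0,0,-1],[0,0,0,1,0,0,-1],[0,0,0,1,0,0,-1],[0,0,0,1,0,0,-1],[0,0,0,1,0,0,-1],[0,0,0,1,0,0,-1],[0,0,0,1,0,0,-1]])

```text
t: 38.8
position: [0.4626, 0.1375, 0.2439]
ee_rot: [0.0, 0.707, 0.707, 0.001]
force: [0.3, -0.4, -0.2]
opening: 0.0878
grip_force: 0.0
```

Call:
move_arm(deltas=[[0,0,0,1,0,0,-1],[0,0,0,1,0,0,-1],[0,0,0,1,0,0,-1],[0,0,0,1,0,0,-1],[0,0,0,1,0,0,-1],[0,0,0,1,0,0,-1],[0,0,0,1,0,0,-1],[0,0,0,1,0,0,-1],[0,0,0,0.8,0,0,-1],[0,0,0,0.5,0,0,-1],[0,0,0,0,0,0,-1],[0,0,0,0,0,0,-1]])

```text
t: 40.0
position: [0.4629, 0.4147, 0.2428]
ee_rot: [0.0, 0.707, 0.707, -0.0]
force: [-0.4, 0.4, 0.2]
opening: 0.0875
grip_force: 0.0
```

```bash
python3 chk.py
python3 - <<'E'
from fit import *
P=cloud(pickle.load(open('scene.pkl','rb'))).reshape(-1,3)
q=P[(np.hypot(P[:,0]-.461,P[:,1]+.235)<.04)&(P[:,2]>.05)]
print(q[:,2].max(),np.round(circ(q[(q[:,2]>.095)&(q[:,2]<.111)],[.461,-.235],.0225).x,4),np.round(circ(q[(q[:,2]<.085)],[.461,-.235],.0235).x,4))
E
```

```text
[0.4629 0.4147 0.2428] 0.0
yel [0.4582 0.42   0.0987] [0.04254595 0.04296612 0.00880399]
0.11573989094337078 [ 0.4624 -0.2358] [ 0.4608 -0.2375]
```

Call:
move_arm(deltas=[[0,0,0,0.17,-0.15,0,-1],[0,0,0,0,0,0.6,-1],[0,0,0,0,0,1,-1],[0,0,0,0,0,1,-1],[0,0,0,0,0,1,-1],[0,0,0,0,0,1,-1],[0,0,0,0,0,0.8,-1],[0,0,0,0,0,0.4,-1],[0,0,0,0,0,0,-1],[0,0,0,0,0,0,-1],[0,0,0,0,0,0,0.2],[0,0,0,0,0,0,1]])

```text
t: 41.3
position: [0.4589, 0.4209, 0.0703]
ee_rot: [0.0, 0.707, 0.707, 0.001]
force: [-0.2, 0.2, 0.1]
opening: 0.0752
grip_force: 0.0
```

Call:
move_arm(deltas=[[0,0,0,0,0,0,1],[0,0,0,0,0,0,1],[0,0,0,0,0,0,1],[0,0,0,0,0,0,1],[0,0,0,0,0,0,1],[0,0,0,0,0,0,1],[0,0,0,0,0,0,1],[0,0,0,0,0,0,1]])

```text
t: 42.1
position: [0.4583, 0.4204, 0.0685]
ee_rot: [0.0, 0.707, 0.707, 0.0]
force: [-0.4, -0.0, 0.4]
opening: 0.0445
grip_force: 20.0
```

Call:
move_arm(deltas=[[0,0,0,0,0,-0.3,1],[0,0,0,0,0,-0.6,1],[0,0,0,0,0,-1,1],[0,0,0,0,0,-1,1],[0,0,0,0,0,-1,1],[0,0,0,0,0,-1,1],[0,0,0,0,0,-1,1],[0,0,0,0,0,-0.8,1],[0,0,0,0,0,-0.5,1],[0,0,0,-0.5,0.22,0,1],[0,0,0,-0.9,0,0,1],[0,0,0,-0.9,0,0,1]])

```text
t: 43.3
position: [0.465, 0.3496, 0.2828]
ee_rot: [0.0, 0.707, 0.707, -0.001]
force: [0.7, 0.2, -1.1]
opening: 0.044
grip_force: 20.0
```

Call:
move_arm(deltas=[[0,0,0,-0.9,0,0,1],[0,0,0,-0.9,0,0,1],[0,0,0,-0.9,0,0,1],[0,0,0,-0.9,0,0,1],[0,0,0,-0.9,0,0,1],[0,0,0,-0.9,0,0,1],[0,0,0,-0.9,0,0,1],[0,0,0,-0.9,0,0,1],[0,0,0,-0.9,0,0,1],[0,0,0,-0.9,0,0,1],[0,0,0,-0.9,0,0,1],[0,0,0,-0.9,0,0,1]])

```text
t: 44.5
position: [0.4641, 0.0253, 0.2832]
ee_rot: [-0.0, 0.707, 0.707, -0.001]
force: [0.2, -0.4, -1.2]
opening: 0.0443
grip_force: 20.0
```

Call:
move_arm(deltas=[[0,0,0,-0.9,0,0,1],[0,0,0,-0.9,0,0,1],[0,0,0,-0.9,0,0,1],[0,0,0,-0.9,0,0,1],[0,0,0,-0.9,0,0,1],[0,0,0,-0.9,0,0,1],[0,0,0,-0.9,0,0,1],[0,0,0,-0.9,0,0,1],[0,0,0,-0.9,0,0,1],[0,0,0,-0.9,0,0,1],[0,0,0,-0.9,0,0,1],[0,0,0,-0.9,0,0,1]])

```text
t: 45.7
position: [0.4636, -0.2983, 0.2831]
ee_rot: [-0.001, 0.707, 0.707, -0.0]
force: [0.5, 1.3, -1.8]
opening: 0.0446
grip_force: 20.0
```

Call:
move_arm(deltas=[[0,0,0,-0.9,0,0,1],[0,0,0,-0.6,0,0,1],[0,0,0,-0.3,0,0,1],[0,0,0,0,0,0,1],[0,0,0,0,0,0,1]])

```text
t: 46.2
position: [0.4649, -0.3501, 0.2844]
ee_rot: [-0.0, 0.707, 0.707, 0.0]
force: [0.1, 0.3, -1.7]
opening: 0.0448
grip_force: 20.0
```

```bash
python3 held.py .0685 .0225 -.01 .055
```

```text
[ 0.4649 -0.3501  0.2844] 19.997873716056347 0.04475259224489424
scene 491 [ 0.4629 -0.3507] 0.000987157307745734
side 164 [ 0.4646 -0.3478] 0.004052540452237963
```

Call:
move_arm(deltas=[[0,0,0,-0.08,0,0.5,1],[0,0,0,0,0,1,1],[0,0,0,0,0,1,1],[0,0,0,0,0,1,1],[0,0,0,0,0,1,1],[0,0,0,0,0,0.8,1],[0,0,0,0,0,0.5,1],[0,0,0,0,0,0.3,1],[0,0,0,0,0,0.2,1],[0,0,0,0,0,0.1,1],[0,0,0,0,0,0,1],[0,0,0,0,0,0,1]])

```text
t: 47.5
position: [0.4653, -0.3534, 0.0935]
ee_rot: [0.001, 0.707, 0.707, 0.0]
force: [0.3, -0.1, -1.8]
opening: 0.0447
grip_force: 20.0
```

Call:
move_arm(deltas=[[0,0,0,0,0,0.12,1],[0,0,0,0,0,0.08,1],[0,0,0,0,0,0.06,1],[0,0,0,0,0,0.03,1],[0,0,0,0,0,0,1],[0,0,0,0,0,0,1]])

```text
t: 48.1
position: [0.4651, -0.3533, 0.0844]
ee_rot: [0.0, 0.707, 0.707, -0.0]
force: [-1.1, 0.7, 3.4]
opening: 0.0448
grip_force: 20.0
```

Call:
move_arm(deltas=[[0,0,0,0,0,0,0.4],[0,0,0,0,0,0,0],[0,0,0,0,0,0,-0.6],[0,0,0,0,0,0,-0.8],[0,0,0,0,0,0,-0.8],[0,0,0,0,0,0,-0.8],[0,0,0,0,0,-0.5,-0.8],[0,0,0,0,0,-1,-1],[0,0,0,0,0,-1,-1],[0,0,0,0,0,-1,-1],[0,0,0,0,0,-1,-1],[0,0,0,0.5,0,-1,-1]])

```text
t: 49.3
position: [0.4646, -0.3388, 0.2509]
ee_rot: [0.0, 0.708, 0.707, -0.0]
force: [0.1, -0.5, 0.2]
opening: 0.0878
grip_force: 0.0
```

Call:
move_arm(deltas=[[0,0,0,0.8,0,-0.5,-1],[0,0,0,1,0,-0.5,-1],[0,0,0,1,0,-0.5,-1],[0,0,0,1,0,-0.5,-1],[0,0,0,1,0,0,-1],[0,0,0,0.5,0,0,-1],[0,0,0,0,0,0,-1],[0,0,0,0,0,0,-1]])

```text
t: 50.1
position: [0.4648, -0.1796, 0.3086]
ee_rot: [0.0, 0.707, 0.707, -0.0]
force: [0.4, -0.6, -0.0]
opening: 0.0878
grip_force: 0.0
```

Run:
```python
from fit import *
print(manip.state()['position'])
g=grab('scene');P=cloud(g).reshape(-1,3);S=cloud(grab('side')).reshape(-1,3)
w=cloud(grab('wrist')).reshape(-1,3)
for n,(x,y,r,a,b,h) in dict(yel=(.465,-.353,.022,.097,.114,.116),ora=(.463,-.427,.02,.1,.127,.129),red=(.461,-.235,.0225,.094,.111,.113),salt=(.462,-.029,.022,.05,.088,.106),mill=(.465,.044,.024,.142,.168,.186),pot=(.465,-.161,.029,.05,.064,.066)).items():
    for m,c in(('scene',P),('side',S),('wrist',w)):
        q=c[(np.hypot(c[:,0]-x,c[:,1]-y)<.038)];k=(q[:,2]>a)&(q[:,2]<b)
        if k.sum()>8: print(n,m,k.sum(),np.round(circ(q[k],[x,y],r).x,4),'top',round(np.percentile(q[q[:,2]>a][:,2],98),4),'exp',h)
cv2.imwrite('pics/end.png',cv2.resize(g['color'][140:340,290:500,::-1],None,fx=2.9,fy=2.9,interpolation=cv2.INTER_CUBIC))
```

```text
[ 0.46484021 -0.17956492  0.30861769]
yel scene 118 [ 0.4646 -0.3534] top 0.1176 exp 0.116
yel side 45 [ 0.465 -0.352] top 0.1206 exp 0.116
yel wrist 85 [ 0.4645 -0.3535] top 0.1083 exp 0.116
ora scene 183 [ 0.4635 -0.4272] top 0.1305 exp 0.129
ora side 56 [ 0.4651 -0.4257] top 0.1335 exp 0.129
ora wrist 387 [ 0.4632 -0.4287] top 0.1307 exp 0.129
red scene 107 [ 0.462  -0.2361] top 0.6601 exp 0.113
red side 48 [ 0.4643 -0.2333] top 0.7039 exp 0.113
red wrist 137 [ 0.4621 -0.236 ] top 0.1155 exp 0.113
salt scene 145 [ 0.4629 -0.0265] top 0.1047 exp 0.106
salt side 96 [ 0.4622 -0.0323] top 0.1061 exp 0.106
salt wrist 341 [ 0.4605 -0.0259] top 0.1059 exp 0.106
mill scene 135 [0.4637 0.0446] top 0.1833 exp 0.186
mill side 102 [0.4642 0.044 ] top 0.1853 exp 0.186
pot scene 95 [ 0.4619 -0.1584] top 0.6538 exp 0.066
pot side 50 [ 0.4631 -0.159 ] top 0.6963 exp 0.066
pot wrist 39 [ 0.4615 -0.1594] top 0.4286 exp 0.066
```

View pics/end.png

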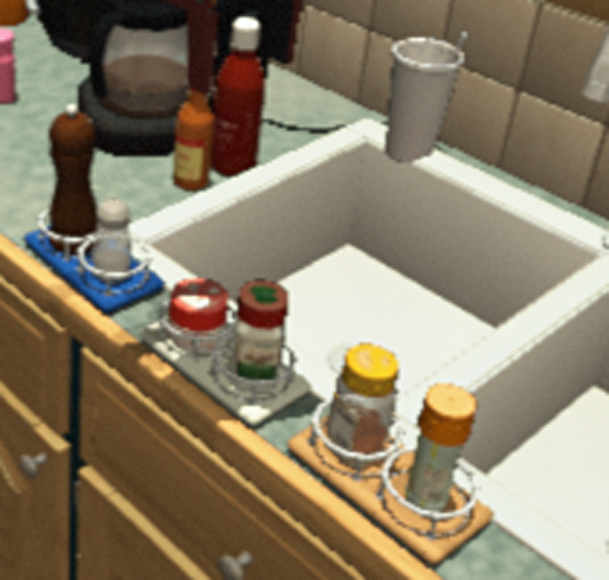

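All five items stand upright in their own wells: mill (73,175), salt (112,235), red jar (262,325), yellow jar (365,395) and orange bottle (440,445). The squat pot at (197,310) has not moved, and the arm is clear. Handing in.

```bash
python3 -c "
from bench import manip; print(manip.finish_job())"
```

```text
the job is handed in; nothing more can be done
None
```

I placed all five items upright in their assigned caddies, left the squat pot and jam jar alone, and handed the job in at about 50 s of robot time; the hand-in gave no pass/fail result.

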